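# Roll a specimen up into the length gauge and take the reading

### The job

Measure the specimen that lies in the sloped gutter of the length gauge: with the fingertips, gently push it so that it rolls up the gutter, over the crest and comes to rest squarely in the seat against the end stop, where it will not roll back; do not grip, lift or carry it. Then, with the specimen at rest there, press the large round button on the display unit fully down with a fingertip and let it come up again. Leave the spare specimens, tins and other loose things on the bench where they are.

Things in the scene. Friction and masses are not known exactly. Their poses are not given: they have to be found in the camera images.
- gauge: Length gauge, fixed to the bench: grey base plate (310 x 130 mm) carrying an aluminium gutter. Origin on the bench (z = 0) under its middle; x points uphill along the gutter to the end stop, y across, z up. The gutter is 110 mm wide inside (walls 3 mm thick, 14 mm high above its floor). A boxy laser head stands on either side of the seat: x 63 to 117, y 76 to 106 mm on both sides, top at z = 107 mm
- lip (a point): Middle of the top edge, uphill face, of the small lip (4 mm thick, 8 mm high) across the gutter's low end; axes of gauge, in whose frame it is at x -140, z 30 mm. The gutter floor at the lip is at z 22 mm and rises from there at 7 degrees to the crest
- crest (a point): Middle of the crest line of the gutter floor, axes of gauge, in whose frame it is at x 65, z 47 mm. Beyond it the floor falls at 12 degrees to the end stop, so a specimen whose centre is a little past the crest rolls on by itself to the stop and stays; one let go short of the crest rolls back down to the lip
- seat (a point): Where the specimen's centre lies when it is seated, axes of gauge, in whose frame it is at x 90, z 67 mm. The end stop, a steel plate across the gutter (10 mm thick, face at x 115, top at z 85 mm), then touches the specimen's uphill side
- specimen: The specimen to measure: a solid dark grey cylinder, 50 mm in diameter, 100 mm long, about 0.35 kg, lying across the gutter with its axis along its y; it starts at rest against the lip, its centre at x = -124, z = 49 mm in the gauge's frame. Origin at its centre. It rolls freely, so its x and z axes turn as it goes
- specimen_center (a point): Centre of that specimen
- display: Display unit, a grey plastic box 130 x 150 mm, fixed to the bench, its top face 47 mm high, with a leaning display panel (to 105 mm high) on its far edge, three small square keys that do nothing, and one large round button near its right front corner. Origin on the bench under its middle, x away from the robot, y left. It stands left or right of the gauge
- measure (a joint): The large round button, 32 mm across: travel in m, 0 up, 0.006 fully down. It is pressed straight down, takes about 5 N and springs back
- measure_top (a point): Middle of the button's top face
- spare_a: Spare specimen standing upright on the bench beside the gutter, 50 mm diameter, 100 mm high; origin at the middle of its underside. Bystander
- spare_b: Spare specimen of the same size standing on the pan of the balance at the right of the table; origin at the middle of its underside. Bystander
- tin_a: Lidded aluminium sample tin, 63 mm diameter, 41 mm high, on the bench beside the gutter; origin at the middle of its underside. Bystander
- tin_b: Like tin_a, beyond the gauge. Bystander
- ref_disc: Steel reference disc, 50 mm diameter, 30 mm high, beyond the gauge; origin at the middle of its underside. Bystander
- caliper: Digital caliper, 235 mm long, lying on the bench near the robot; origin at the middle of its underside. Bystander
- pencil: Pencil, 155 mm long, lying on the bench near the robot; origin at its underside. Bystander
Things that resemble listed ones, but are neither listed nor needed, are in the scene too. What is shaped like the specimen but blue or turquoise is not meant.

How it is judged:
By the outcome, as a careful person would: the job done as asked, in the order asked, and still so for the second after the job is handed in, with the robot touching nothing.
It also fails if it takes over 61 s, if anything falls off the work surface, if the arm or the gripper's body presses on something with over 40 N, if the wrist force passes 120 N, or if a joint passes its speed limit or range.

### The arm

A 6-joint arm with a two-finger parallel gripper is mounted at the origin on the work surface. World frame = base frame: x ahead of the robot, y to its left, z up, the work surface at z = 0. Lengths are in m, angles in rad, forces in N, time in s.
With the tool pointing down it reaches from about 0.325 to 0.9 m from the base axis. Payload 3.5 kg.
Tool frame: the origin (TCP) lies on the mounting face of the last link; the fingertips stand 173 mm ahead of it and the grasp point (between the pads) lies 155 mm ahead of it (ctrl.pinch_z is the distance from the TCP to the grasp point, in m); y points along the fingers, z is the direction in which the jaws open and shut, and the axes are right-handed (so a half turn about y gives the same grasp; the last joint's range is limited). The gripper opens to 85 mm and grips with 20 to 120 N. Pads are 22 mm wide; open, the fingers measure 114 mm over their backs; the gripper's body (76 mm by 85 mm) begins 54 mm behind the grasp point. The pads swing forward as they close: fully open they stand 13 mm farther back than shut.
Start: joints at [1.14, 0.276, -0.026, 1.268, 0, 1.467], TCP at [0.201, 0.592, 0.405] pointing down, gripper open.
Joint ranges: [-3.12, 3.12], [-0.85, 1.88], [-1.08, 1.24], [-1.95, 2.15], [-1.57, 1.53], [-3.14, 3.14]. Speed limits (rad/s): [2.57, 2.57, 3.14, 3.14, 3.14, 3.14].

### API

Orientations are given as a 3x3 rotation matrix whose columns are the frame's x, y, z axes.
In Python, from plant import telemetry, optics, workorder, ctrl gives the robot as it stands. The module is installed in compiled form; this text tells all that it offers.
- The arm moves only by the shell command python3 -m crank 'ROWS'. ROWS is a JSON object of lists of equal length, an entry for each row: "grip": the closure, from 0 (fully open) to 1 (shut); "delta_pos": the shift along the tool's x, y, z in cm, a list of three; "turn": the turn about the tool's y in rad. In form: {"grip": [grip, ...], "delta_pos": [[x, y, z], ...], "turn": [turn, ...]}. A call has 1 to 8 rows; each row is the pose to reach, as a shift and turn from the pose commanded when the call began, along the tool's axes at that moment; what a row does not reach only later rows make up. A row lasts 1/12 s, in which the tool goes at most 41.7 mm and 7.16 degrees, less where a joint would pass 70% of its speed; a pose out of reach is approached as far as the arm can. A call with a gripper value outside its range is refused whole. The fingers move at their own pace and stop on an object; the grip force is fixed at half the most. Time passes only in rows, so rows that repeat a pose let the fingers close. It gives the time, the measured TCP pose, the force and the opening at its end, in the units of the state.
- telemetry.get_state(): the state, without advancing time (a new reading comes with each control period).
- optics.capture(name): name is "side" or "top"; returns a dict with "img" (480x640x3 uint8, red, green, blue), "camera_matrix" (3x3 intrinsics, pixels), "extrinsics" (4x4, takes a point from world to camera coordinates). Camera axes: x right, y up, looking along -z (the intrinsics and any distortion apply to the point x, -y, -z); pixel columns grow to the right and rows downward; lengths in m; the calibration is good to about 2 mm. A picture is of the moment at which its call begins. There is no depth.
- workorder.job_done(): hands the job in, once; it reports no verdict.
Trained networks look in a picture, given as the dict that the camera call returned (one of the last four; its "shot" number tells which), for a name from the list of things; names that differ only in an ending like _2 or _b are one class to them, and where a whole thing is asked for, a point or a joint stands for the part that bears it (a point fixed in the world has none). Each returns a list of dicts, best first, with "conf" (0 to 1); they miss things now and then, are a little off and sometimes report something else, mostly with a low value. They report only what shows in the picture. A call takes as long as a camera call. They do not tell look-alikes from the thing itself.
- optics.masks_of(query, picture): "pixels" (480x640 bool, what is visible of it) and "rect" ([left, top, right, bottom] in pixels, round what is visible of it).
The state is a dict: "time_s": time; "joints": joint angles; "qvel": joint speeds; "effort": joint torques, N m; "position": TCP position; "tool_rot": TCP orientation; "ft_force": force on the tool from outside, world axes, zero at the start; "torque": the same for the moment, N m; "gripper_width": finger opening in m.
Only numpy, scipy, OpenCV 4.12 (cv2) and the standard library are available. Lean on these libraries where they do the work, as an engineer would, in place of code of your own. Each camera call takes 0.05 s, during which the arm holds its last target. There are 200 camera calls.

## Working session

There is one attempt and no reset: what is moved stays moved. The work goes in short steps, Python scripts to look and compute and a shell command to move; the robot and the scene stay as the last step left them, time stands still between calls to the robot, and variables do not carry over. Pictures are saved under pics/ and viewed, about 8 in all and at most 12, crops included, and the job is handed in when it is done.

```bash
mkdir -p pics
python3 - <<'E'
from plant import telemetry, optics, ctrl
import cv2, numpy as np
np.set_printoptions(precision=4,suppress=True)
s=telemetry.get_state()
for k in s: print(k,np.array(s[k]))
for n in("top","side"):
    p=optics.capture(n); cv2.imwrite(f"pics/{n}0.png",p["img"][:,:,::-1])
    print(n,p["camera_matrix"],p["extrinsics"],[k for k in p])
    for q in("gauge","specimen","display","measure"):
        for d in optics.masks_of(q,p)[:4]:
            ys,xs=np.nonzero(d["pixels"]); print(q,round(d["conf"],2),d["rect"],xs.mean().round(1),ys.mean().round(1))
E
```

```text
time_s 0.0
joints [ 1.1396  0.2771 -0.0279  1.268  -0.      1.4674]
qvel [ 0.0005 -0.      0.0018  0.      0.0001  0.002 ]
effort [ -0.0011 -44.5512  29.52     0.0164  -0.0002  -0.    ]
position [0.201  0.5913 0.4036]
tool_rot [[ 0.9468 -0.0009  0.3219]
 [-0.3219 -0.002   0.9468]
 [-0.0002 -1.     -0.0022]]
ft_force [ 0.686  -0.3836  0.6173]
torque [-0.0517 -0.0268  0.0051]
gripper_width 0.08548243532041228
top [[480.4087   0.     312.9638]
 [  0.     480.4087 234.9848]
 [  0.       0.       1.    ]] [[-0.0286 -0.9993 -0.0254 -0.0646]
 [ 0.9958 -0.0307  0.0867 -0.521 ]
 [-0.0874 -0.0228  0.9959 -1.4012]
 [ 0.      0.      0.      1.    ]] ['img', 'camera_matrix', 'extrinsics', 'shot']
gauge 0.63 [331.3, 198.4, 348.4, 230.9] 337.4 215.0
gauge 0.57 [245.3, 178.2, 350.6, 260.3] 287.0 219.6
specimen 0.95 [326.6, 195.7, 351.5, 235.8] 337.6 214.0
specimen 0.71 [250.5, 276.9, 276.4, 312.7] 262.6 295.4
specimen 0.68 [330.6, 258.0, 363.5, 287.2] 347.2 271.2
display 0.59 [143.9, 226.7, 204.4, 277.8] 175.5 251.1
display 0.29 [298.2, 246.3, 317.8, 262.6] 304.9 254.9
measure 0.46 [358.3, 147.8, 381.5, 171.6] 370.2 159.8
side [[459.2855   0.     317.0952]
 [  0.     459.2855 240.1274]
 [  0.       0.       1.    ]] [[-0.9847 -0.173  -0.0195  0.4989]
 [ 0.0807 -0.5529  0.8293 -0.1653]
 [-0.1542  0.8151  0.5585 -1.0281]
 [ 0.      0.      0.      1.    ]] ['img', 'camera_matrix', 'extrinsics', 'shot']
gauge 0.63 [238.3, 244.1, 339.4, 329.6] 290.2 288.9
specimen 0.96 [351.6, 229.9, 384.9, 262.3] 367.8 245.6
specimen 0.96 [363.0, 302.1, 412.3, 322.0] 385.7 313.3
specimen 0.81 [286.2, 227.9, 323.5, 249.2] 303.7 238.4
display 0.96 [248.4, 337.2, 344.6, 452.3] 298.0 400.5
measure 0.53 [311.5, 365.4, 329.8, 379.0] 321.1 371.4
measure 0.34 [245.0, 209.5, 262.6, 231.4] 255.2 222.7
```

Run:
```python
import cv2
a=cv2.imread("pics/top0.png")[120:345,110:410]; cv2.imwrite("pics/tc.png",cv2.resize(a,(800,600),interpolation=cv2.INTER_CUBIC))
```

```text
(no output)
```

View pics/tc.png

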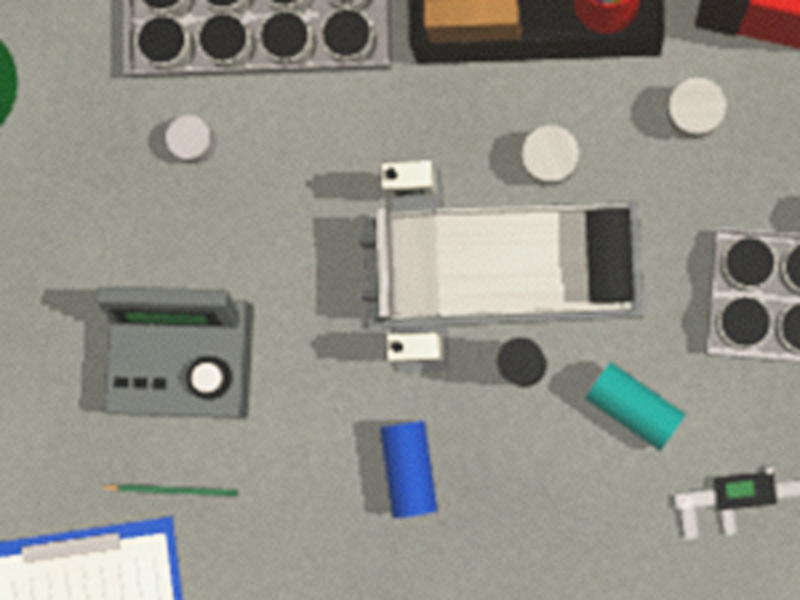

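View pics/side0.png

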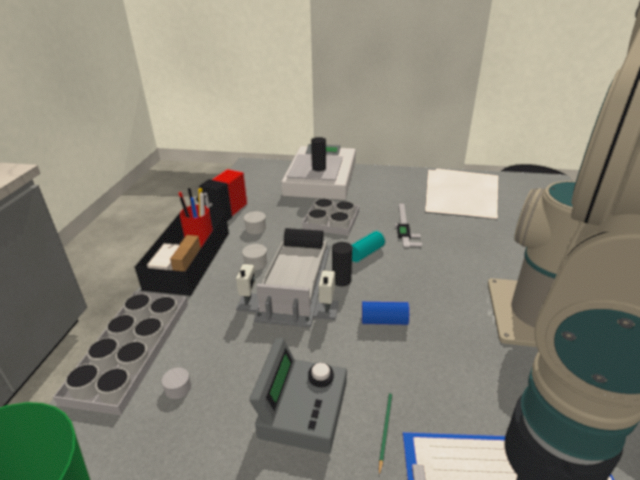

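The top crop shows the gauge running uphill to image left. The dark specimen is at the lip (crop 610,255), the laser heads at (408,176) and (414,346), the spare right below the gutter at (521,362), and the white button at (207,377). The side view agrees.

```bash
cat > h.py <<'E'
import cv2, numpy as np
np.set_printoptions(precision=4,suppress=True)
F=np.diag([1,-1,-1.])
def ray(p,uv):
    K=p["camera_matrix"];E=np.array(p["extrinsics"]);R=E[:3,:3];t=E[:3,3]
    return -R.T@t, R.T@F@np.linalg.solve(K,[uv[0],uv[1],1])
def atz(p,uv,z):
    c,d=ray(p,uv); return c+d*(z-c[2])/d[2]
def proj(p,X):
    E=np.array(p["extrinsics"]);q=p["camera_matrix"]@F@(E[:3,:3]@np.array(X)+E[:3,3]);return q[:2]/q[2]
def blob(img,f,box):
    x0,y0,x1,y1=box;m=np.uint8(f(img[y0:y1,x0:x1].astype(int)))
    n,l,s,c=cv2.connectedComponentsWithStats(m);i=1+s[1:,4].argmax()
    ys,xs=np.nonzero(l==i);return c[i]+[x0,y0],s[i],cv2.minAreaRect(np.float32(np.c_[xs+x0,ys+y0]))
E
python3 - <<'E'
from h import *
from plant import optics
p=optics.capture("top");s=optics.capture("side");I=p["img"]
dark=lambda a:a.max(2)<70
wh=lambda a:a.min(2)>190
print(I[160:270:4,263].tolist()[:8])
sp=blob(I,dark,(322,190,356,240));print("spec",sp)
A=atz(p,sp[0],.049+.02);print(A)
L=[]
for b in((248,176,278,198),(248,240,280,262)):
    r=blob(I,lambda a:a.min(2)>170,b);print("laser",r);L.append(atz(p,r[0],.107));print(L[-1])
print("sep",np.linalg.norm(L[0]-L[1]))
m=(L[0]+L[1])/2; v=L[0]-L[1]; print("seat",m,"ydir->xdir", np.degrees(np.arctan2(v[1],v[0])))
print("spec->seat",m-A, np.linalg.norm((m-A)[:2]))
b=blob(I,wh,(170,240,205,280));print("button",b,atz(p,b[0],.055))
b2=blob(s["img"],lambda a:a.min(2)>150,(305,355,335,390));print("btn side",b2)
# triangulate
c1,d1=ray(p,b[0]);c2,d2=ray(s,b2[0]);t=np.linalg.lstsq(np.c_[d1,-d2],c2-c1,rcond=None)[0];print(c1+d1*t[0],c2+d2*t[1])
E
```

```text
[[163, 162, 150], [153, 152, 140], [157, 156, 144], [156, 154, 142], [156, 154, 143], [187, 186, 169], [240, 239, 223], [244, 241, 228]]
spec (array([338.1222, 215.4574]), array([  8,   9,  17,  34, 540], dtype=int32), ((338.0, 215.5), (33.0, 16.0), 90.0))
[ 0.5687 -0.1549  0.069 ]
laser (array([263.3397, 184.7821]), array([  5,   4,  20,  11, 156], dtype=int32), ((262.27044677734375, 184.82687377929688), (9.419121742248535, 19.02537727355957), 86.42366790771484))
[0.6576 0.0537 0.107 ]
laser (array([265.3059, 249.4294]), array([  7,   5,  20,  10, 170], dtype=int32), ((264.5, 249.5), (9.0, 19.0), 90.0))
[0.4751 0.0518 0.107 ]
sep 0.1824791707552902
seat [0.5664 0.0528 0.107 ] ydir->xdir 0.5963373751799097
spec->seat [-0.0023  0.2077  0.038 ] 0.2077013259126399
button (array([187.0843, 261.1807]), array([12, 17, 11, 10, 83], dtype=int32), ((187.0, 261.5), (9.0, 10.0), 90.0)) [0.451  0.2862 0.055 ]
btn side (array([320.3298, 369.4309]), array([  8,   7,  16,  15, 188], dtype=int32), ((320.25, 369.75), (14.142135620117188, 14.849241256713867), 45.0))
[0.4507 0.2839 0.0628] [0.4496 0.2838 0.0627]
```

```bash
cat > go.py <<'E'
import sys
from h import *
from plant import telemetry
s=telemetry.get_state();R=np.array(s["tool_rot"]);P=np.array(s["position"])
t=np.array([float(a) for a in sys.argv[1:4]])
d=R.T@(t-P)*100
az=np.arctan2(R[1,2],R[0,2]); turn=az-np.radians(0.6)
print("t",s["time_s"],"pos",P,"delta_cm",d,"|d|",np.linalg.norm(d),"turn",turn,"w",s["gripper_width"],"F",np.array(s["ft_force"]))
E
python3 -m crank '{"grip":[0.3,0.3,0.3,0.3,0.3,0.3,0.3,0.3],"delta_pos":[[2.8,0,-2.9],[5.6,0,-5.8],[8.4,0,-8.7],[11.2,0,-11.6],[14,0,-14.5],[16.8,0,-17.4],[19.6,0,-20.3],[22.4,0,-23.2]],"turn":[0.12,0.24,0.36,0.48,0.6,0.72,0.84,0.96]}'; python3 go.py .569 -.217 .3
```

```text
time_s: 1.27
position: [0.3389, 0.2982, 0.405]
tool_rot: [[0.274, 0.001, 0.962], [-0.962, 0.0, 0.274], [-0.0, -1.0, 0.001]]
ft_force: [1.5, -0.2, 0.2]
gripper_width: 0.0595
t 1.2667 pos [0.3389 0.2982 0.405 ] delta_cm [55.8552 10.5005  8.0021] |d| 57.394247586992066 turn 0.2671338114237477 w 0.059533827664735264 F [ 1.5212 -0.1521  0.2129]
```

```bash
python3 -m crank '{"grip":[0.3,0.3,0.3,0.3,0.3,0.3,0.3,0.3],"delta_pos":[[4,0,0.6],[8,0,1.2],[12,0,1.7],[16,0,2.3],[20,0,2.9],[24,0,3.4],[28,0,4],[32,0,4.6]],"turn":[0.04,0.08,0.12,0.16,0.2,0.24,0.267,0.267]}'; python3 go.py .569 -.217 .3
```

```text
time_s: 1.93
position: [0.4724, 0.0035, 0.4051]
tool_rot: [[0.015, 0.001, 1.0], [-1.0, 0.0, 0.015], [-0.0, -1.0, 0.001]]
ft_force: [1.1, 0.5, -0.3]
gripper_width: 0.0597
t 1.9333 pos [0.4724 0.0035 0.4051] delta_cm [22.1848 10.5239  9.3214] |d| 26.26412119232256 turn 0.004171108004335502 w 0.05967566827237793 F [ 1.126   0.4852 -0.3126]
```

```bash
python3 -m crank '{"grip":[0.3,0.3,0.3,0.3,0.3,0.3,0.3,0.3],"delta_pos":[[3.6,0,1.5],[7.2,0,3],[10.8,0,4.5],[14.4,1.5,6],[18,4,7.5],[21,6.5,8.7],[22.2,9.5,9.3],[22.2,10.5,9.3]],"turn":[0.004,0.004,0.004,0.004,0.004,0.004,0.004,0.004]}'; python3 -m crank '{"grip":[0.3,0.3],"delta_pos":[[0,0,0],[0,0,0]],"turn":[0,0]}' >/dev/null;  python3 go.py .569 -.217 .204
python3 - <<'E'
from h import *
from plant import optics
a=[optics.capture(n)["img"][:,:,::-1] for n in("top","side")]
cv2.imwrite("pics/b.png",np.hstack([cv2.resize(a[0][140:340,240:440],(400,400)),cv2.resize(a[1][180:340,230:430],(500,400))]))
E
```

```text
time_s: 2.6
position: [0.5685, -0.2178, 0.2951]
tool_rot: [[0.008, -0.004, 1.0], [-1.0, 0.001, 0.008], [-0.001, -1.0, -0.004]]
ft_force: [-1.0, 0.3, -0.3]
gripper_width: 0.0598
t 2.7667 pos [ 0.5681 -0.2143  0.2993] delta_cm [0.2871 9.5321 0.1047] |d| 9.536990249922313 turn 0.0017854682254504553 w 0.05973515835182451 F [1.0041 0.6433 0.018 ]
```

View pics/b.png

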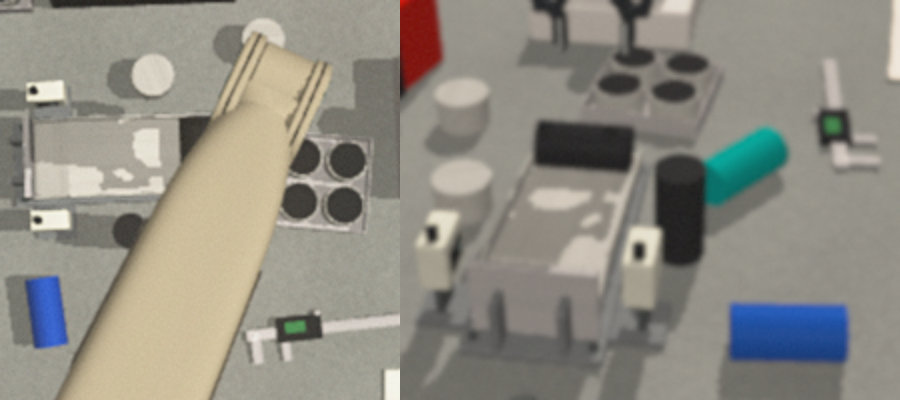

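Nothing has moved. The specimen sits at the lip in the side view (585,145), and the hand is over the low end. Descending behind it.

```bash
python3 -m crank '{"grip":[0.3,0.3,0.3,0.3,0.3,0.3,0.3],"delta_pos":[[0.2,2,0.1],[0.2,4,0.1],[0.2,6,0.1],[0.2,8,0.1],[0.2,9.3,0.1],[0.2,9.3,0.1],[0.2,9.3,0.1]],"turn":[0.001,0.001,0.001,0.001,0.001,0.001,0.001]}';  python3 go.py .569 -.197 .207
python3 - <<'E'
from h import *
from plant import optics
a=optics.capture("side")["img"][:,:,::-1]
cv2.imwrite("pics/c.png",cv2.resize(a[170:320,220:420],(800,600),interpolation=cv2.INTER_CUBIC))
E
```

```text
time_s: 3.45
position: [0.57, -0.2162, 0.2081]
tool_rot: [[0.012, 0.001, 1.0], [-1.0, -0.001, 0.012], [0.001, -1.0, 0.001]]
ft_force: [0.6, 0.2, 0.0]
gripper_width: 0.0597
t 3.45 pos [ 0.57   -0.2162  0.2081] delta_cm [-1.921   0.1067 -0.0798] |d| 1.9256428231530267 turn 0.0017856374572532453 w 0.05972274436873104 F [0.61   0.1873 0.0297]
```

View pics/c.png

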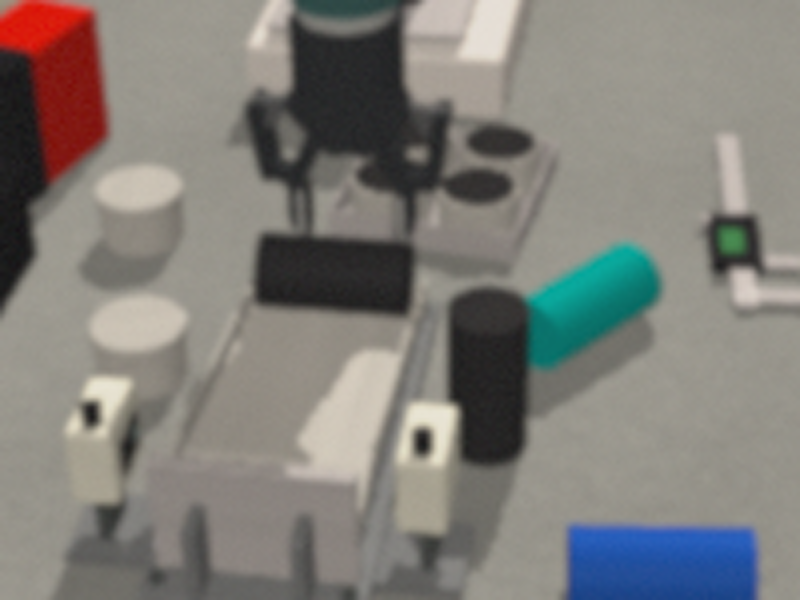

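Fingers are behind the specimen (fingers at crop ~300 and 408, specimen 258–412). I'll check the lateral alignment numerically.

Run:
```python
from h import *
from plant import optics
s=optics.capture("side")
f=lambda X:((proj(s,X)-[220,170])*4).round(0)
for z in(.06,.08,.12,.2): print("tool axis",z,f([.57,-.216,z]))
for dx in(-.037,.037): print("finger",f([.57+dx,-.216,.07]))
print("spec pred",[f([.5686+d,-.161,.049]) for d in(-.05,0,.05)])
r=blob(s["img"],lambda a:a.max(2)<60,(270,225,330,250));print(r[1],((r[0]-[220,170])*4))
print("head tops pred",[f([.5664+d*1,.0528,.107]) for d in(-.091,.091)])
```

```text
tool axis 0.06 [350. 208.]
tool axis 0.08 [349. 183.]
tool axis 0.12 [347. 131.]
tool axis 0.2 [343.  22.]
finger [403. 199.]
finger [297. 191.]
spec pred [array([411., 271.]), array([337., 265.]), array([264., 259.])]
[ 14   4  39  19 618] [333.1909 272.0906]
head tops pred [array([424., 405.]), array([103., 375.])]
```

```bash
python3 -m crank '{"grip":[0.3,0.3,0.3,0.3,0.3,0.3,0.3,0.3],"delta_pos":[[-0.6,0,0],[-1.1,0,0],[-1.5,0,0],[-1.8,-0.02,0],[-2.1,-0.05,0],[-2.5,-0.1,0],[-2.9,-0.14,0],[-3.3,-0.18,0]],"turn":[0,0,0,0,0,0,0,0]}';  python3 go.py .569 -.005 .228
python3 - <<'E'
from h import *
from plant import optics
s=optics.capture("side")
r=blob(s["img"],lambda a:a.max(2)<60,(270,225,330,255));print(r[1],((r[0]-[220,170])*4))
E
```

```text
time_s: 4.22
position: [0.5695, -0.1839, 0.2087]
tool_rot: [[0.011, 0.0, 1.0], [-1.0, -0.001, 0.011], [0.001, -1.0, 0.0]]
ft_force: [0.4, -1.6, 1.0]
gripper_width: 0.0597
t 4.2167 pos [ 0.5695 -0.1839  0.2087] delta_cm [-17.8839  -1.9518   0.1447] |d| 17.9906571406218 turn 0.0003183527979816556 w 0.059736096879201186 F [ 0.3812 -1.5546  0.9986]
[ 14   0  39  24 639] [332.1502 274.2723]
```

```bash
python3 -m crank '{"grip":[0.3,0.3,0.3,0.3,0.3,0.3,0.3,0.3],"delta_pos":[[-0.5,-0.06,0],[-1,-0.12,0],[-1.5,-0.18,0],[-2,-0.25,0],[-2.5,-0.31,0],[-3,-0.37,0],[-3.5,-0.43,0],[-4,-0.49,0]],"turn":[0,0,0,0,0,0,0,0]}';  python3 go.py .569 -.005 .228
python3 - <<'E'
from h import *
from plant import optics
a=optics.capture("side")["img"][:,:,::-1]
cv2.imwrite("pics/d.png",cv2.resize(a[190:310,230:390],(640,480),interpolation=cv2.INTER_CUBIC))
E
```

```text
time_s: 4.93
position: [0.5689, -0.1434, 0.2135]
tool_rot: [[0.011, 0.0, 1.0], [-1.0, -0.0, 0.011], [0.0, -1.0, 0.0]]
ft_force: [0.1, -0.9, 0.1]
gripper_width: 0.0595
t 4.9333 pos [ 0.5689 -0.1434  0.2135] delta_cm [-13.8398  -1.4512   0.1653] |d| 13.916639941878909 turn 0.0005632612971612008 w 0.059524050664124056 F [ 0.099  -0.9478  0.1201]
```

View pics/d.png

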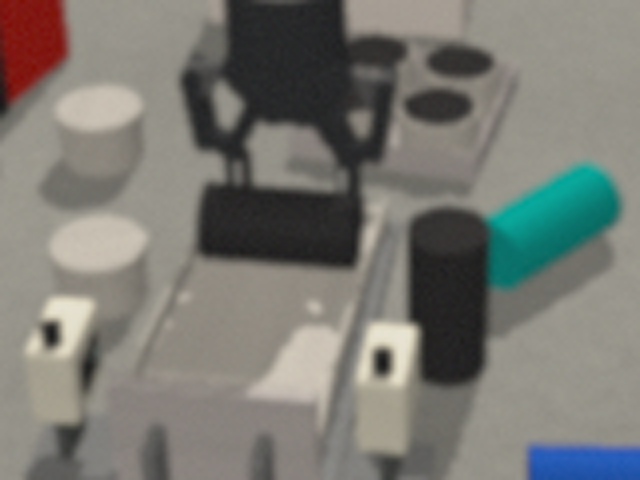

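Specimen (crop ~280,225) has rolled about 40 mm up and stays square; the fingers are in contact with both ends. Continuing.

```bash
python3 -m crank '{"grip":[0.3,0.3,0.3,0.3,0.3,0.3,0.3,0.3],"delta_pos":[[-0.5,-0.06,0],[-1,-0.12,0],[-1.5,-0.18,0],[-2,-0.25,0],[-2.5,-0.31,0],[-3,-0.37,0],[-3.5,-0.43,0],[-4,-0.49,0]],"turn":[0,0,0,0,0,0,0,0]}' | grep -E "pos|force"
python3 -m crank '{"grip":[0.3,0.3,0.3,0.3,0.3,0.3,0.3,0.3],"delta_pos":[[-0.5,-0.06,0],[-1,-0.12,0],[-1.5,-0.18,0],[-2,-0.25,0],[-2.5,-0.31,0],[-3,-0.37,0],[-3.5,-0.43,0],[-4,-0.49,0]],"turn":[0,0,0,0,0,0,0,0]}'| grep -E "pos|force"
python3 go.py .568 -.005 .23
python3 - <<'E'
from h import *
from plant import optics
a=optics.capture("side")["img"][:,:,::-1]
cv2.imwrite("pics/e.png",cv2.resize(a[190:310,230:390],(640,480),interpolation=cv2.INTER_CUBIC))
E
```

```text
position: [0.5685, -0.1034, 0.2184]
ft_force: [-0.7, -1.2, 0.6]
position: [0.568, -0.0635, 0.2233]
ft_force: [-0.6, -1.2, 0.6]
t 6.3167 pos [ 0.568  -0.0635  0.2233] delta_cm [-5.8453 -0.6743  0.0668] |d| 5.884407650986789 turn 0.000508144724682854 w 0.06007246138068675 F [-0.5848 -1.1534  0.6059]
```

View pics/e.png

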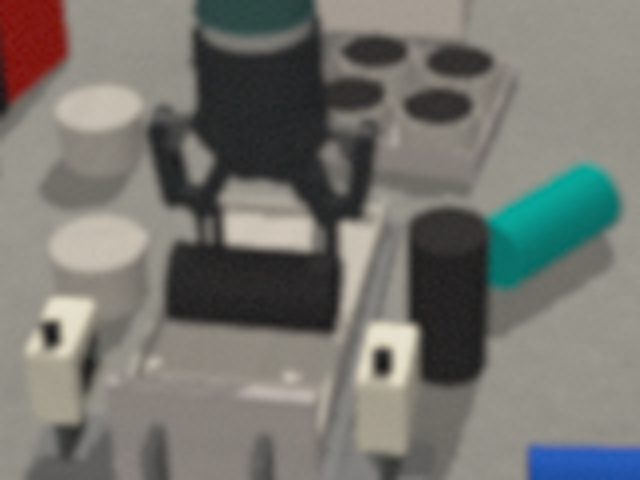

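Specimen is square, well up the slope (crop 255,285). I'll slow down towards the crest.

```bash
python3 -m crank '{"grip":[0.3,0.3,0.3,0.3,0.3,0.3,0.3,0.3],"delta_pos":[[-0.5,-0.06,0],[-1,-0.12,0],[-1.5,-0.18,0],[-2,-0.25,0],[-2.5,-0.31,0],[-3,-0.37,0],[-3.5,-0.43,0],[-4,-0.49,0]],"turn":[0,0,0,0,0,0,0,0]}' | grep -E "pos|force"
python3 -m crank '{"grip":[0.3,0.3,0.3,0.3,0.3,0.3,0.3,0.3],"delta_pos":[[-0.4,-0.05,0],[-0.7,-0.08,0],[-1,-0.1,0],[-1.25,-0.12,0],[-1.5,-0.13,0],[-1.75,-0.14,0],[-2,-0.15,0],[-2.2,-0.15,0]],"turn":[0,0,0,0,0,0,0,0]}'| grep -E "pos|force"
python3 go.py .568 0.005 .23
python3 - <<'E'
from h import *
from plant import optics
a=optics.capture("side")["img"][:,:,::-1]
cv2.imwrite("pics/f.png",cv2.resize(a[190:310,230:390],(640,480),interpolation=cv2.INTER_CUBIC))
E
```

```text
position: [0.5676, -0.0234, 0.2282]
ft_force: [0.5, -2.2, 0.5]
position: [0.5673, -0.0017, 0.2296]
ft_force: [0.1, -0.7, 0.8]
t 7.7 pos [ 0.5673 -0.0017  0.2296] delta_cm [-0.6732 -0.041   0.0764] |d| 0.6787794101449987 turn 0.00046537457139825093 w 0.0599001190714787 F [ 0.0547 -0.6985  0.7861]
```

View pics/f.png

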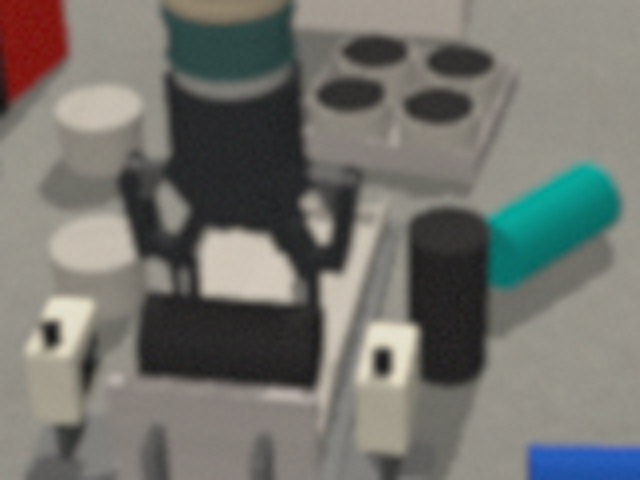

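Specimen (crop 230,340) is at about the crest. Pushing gently on.

```bash
python3 -m crank '{"grip":[0.3,0.3,0.3,0.3,0.3,0.3,0.3,0.3],"delta_pos":[[-0.2,0,0],[-0.4,0,0],[-0.6,0,0],[-0.8,0,0],[-0.9,0,0],[-1,0,0],[-1,0,0],[-1,0,0]],"turn":[0,0,0,0,0,0,0,0]}'| grep -E "pos|force"
python3 - <<'E'
from h import *
from plant import optics
s=optics.capture("side");a=s["img"][:,:,::-1]
c=a[190:310,230:390];cv2.imwrite("pics/g.png",cv2.resize(c,(640,480),interpolation=cv2.INTER_CUBIC))
for gx,z in((70,72),(80,70),(90,67)):
  print(gx,[((proj(s,[.5673-.0104*gx/1000+d,-.037+gx/1000,z/1000])-[230,190])*4).round() for d in(-.05,.05)])
E
```

```text
position: [0.5672, 0.0081, 0.2296]
ft_force: [0.7, 0.3, -0.4]
70 [array([319., 346.]), array([148., 329.])]
80 [array([316., 359.]), array([144., 343.])]
90 [array([313., 375.]), array([140., 358.])]
```

View pics/g.png

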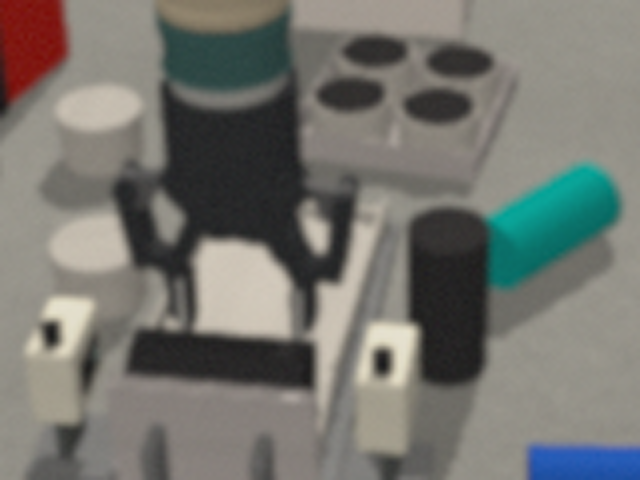

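The specimen has rolled into the seat: its top (crop 220,360) is against the stop, and a gap shows behind it to the fingers. Backing off and rising with fingers shutting.

```bash
python3 -m crank '{"grip":[0.3,0.3,0.3,0.3,1,1,1,1],"delta_pos":[[1,0,0],[2,-0.5,0],[2,-3,0],[2,-6,0],[2,-9,0],[2,-11,0],[2,-12,0],[2,-12,0]],"turn":[0,0,0,0,0,0,0,0]}'| grep -E "pos|force"
python3 -m crank '{"grip":[1,1,1,1,1,1,1,1],"delta_pos":[[-3.5,0,-1.4],[-7,0,-2.8],[-10.5,0,-4.2],[-14,0,-5.6],[-17.5,0,-7],[-21,0,-8.4],[-24.5,0,-9.8],[-28,0,-11]],"turn":[-0.12,-0.24,-0.36,-0.48,-0.6,-0.72,-0.84,-0.96]}'
python3 go.py .4505 .285 .255
```

```text
position: [0.5686, -0.013, 0.3529]
ft_force: [-0.0, -0.6, 0.6]
time_s: 9.8
position: [0.4526, 0.2676, 0.3476]
tool_rot: [[0.829, -0.003, 0.56], [-0.56, -0.002, 0.829], [-0.002, -1.0, -0.003]]
ft_force: [0.7, 0.0, -0.3]
gripper_width: -0.0002
t 9.8 pos [0.4526 0.2676 0.3476] delta_cm [-1.1302  9.2544  1.3545] |d| 9.421019005578302 turn 0.9661014414822591 w -0.00023841867850575688 F [ 0.7295  0.0425 -0.2983]
```

```bash
python3 -m crank '{"grip":[1,1,1,1,1,1,1,1],"delta_pos":[[-1.1,2,1.35],[-1.1,4,1.35],[-1.1,6,1.35],[-1.1,7.5,1.35],[-1.1,8.8,1.35],[-1.1,9.2,1.35],[-1.1,9.2,1.35],[-1.1,9.2,1.35]],"turn":[-0.12,-0.24,-0.36,-0.48,-0.6,-0.6,-0.6,-0.6]}'
python3 go.py .4505 .285 .235
python3 - <<'E'
from h import *
from plant import optics
s=optics.capture("side");a=s["img"][:,:,::-1].copy()
for z in (.055,): 
  u=proj(s,[.4505,.285,z]); print(u)
c=a[240:450,230:410]
cv2.imwrite("pics/k.png",cv2.resize(c,None,fx=2.8,fy=2.8,interpolation=cv2.INTER_CUBIC))
E
```

```text
time_s: 10.47
position: [0.4527, 0.2838, 0.2569]
tool_rot: [[1.0, -0.002, 0.003], [-0.003, -0.001, 1.0], [-0.002, -1.0, -0.001]]
ft_force: [-0.5, 0.9, 1.1]
gripper_width: -0.0001
t 10.4667 pos [0.4527 0.2838 0.2569] delta_cm [-0.2195  2.1925  0.1243] |d| 2.2069362251322713 turn 1.5576368329772348 w -7.057708620941317e-05 F [-0.5091  0.9355  1.1438]
[319.8085 372.7327]
```

View pics/k.png

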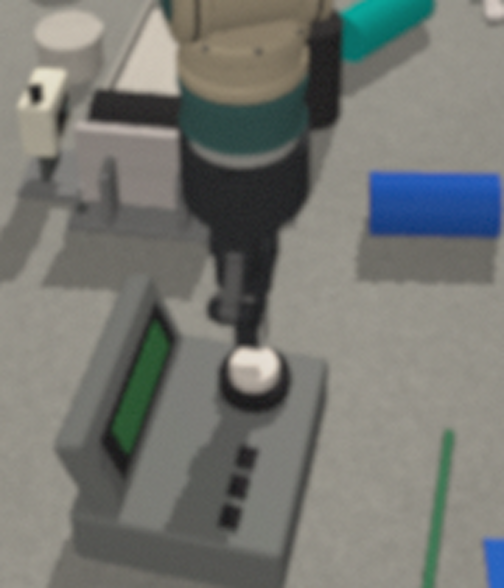

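The shut fingertips are just above the white button (crop 254,370); the specimen stays in the seat (135,108). Lowering stepwise and watching the force.

```bash
python3 -m crank '{"grip":[1,1,1,1,1,1,1,1],"delta_pos":[[-0.25,0.4,0.1],[-0.25,0.8,0.1],[-0.25,1.2,0.1],[-0.25,1.5,0.1],[-0.25,1.7,0.1],[-0.25,1.8,0.1],[-0.25,1.8,0.1],[-0.25,1.8,0.1]],"turn":[0,0,0,0,0,0,0,0]}'|grep -E "pos|force"
python3 -m crank '{"grip":[1,1,1,1],"delta_pos":[[0,0.2,0],[0,0.4,0],[0,0.4,0],[0,0.4,0]],"turn":[0,0,0,0]}'|grep -E "pos|force"
```

```text
position: [0.4504, 0.2852, 0.2398]
ft_force: [-0.5, -0.3, 2.5]
position: [0.4505, 0.2852, 0.2364]
ft_force: [-2.7, -0.9, 8.4]
```

```bash
for i in 1 2; do python3 -m crank '{"grip":[1,1,1],"delta_pos":[[0,0.1,0],[0,0.2,0],[0,0.2,0]],"turn":[0,0,0]}'|grep -E "pos|force"; done
```

```text
position: [0.4505, 0.2853, 0.2362]
ft_force: [-6.2, -3.0, 20.3]
position: [0.4506, 0.2853, 0.236]
ft_force: [-10.1, -5.4, 31.7]
```

Travel has stopped hard (z 0.236), so it looks bottomed. Taking a look here, then releasing in steps to find the contact height.

```bash
python3 - <<'E'
from h import *
from plant import optics
a=optics.capture("side")["img"][:,:,::-1]
cv2.imwrite("pics/l.png",cv2.resize(a[330:400,270:360],(720,560),interpolation=cv2.INTER_CUBIC))
E
python3 -m crank '{"grip":[1,1,1],"delta_pos":[[0,-0.3,0],[0,-0.5,0],[0,-0.5,0]],"turn":[0,0,0]}'|grep -E "pos|force"
for i in 1 2 3 4 5; do python3 -m crank '{"grip":[1,1,1],"delta_pos":[[0,-0.15,0],[0,-0.15,0],[0,-0.15,0]],"turn":[0,0,0]}'|grep -E "pos|force"; done
```

```text
position: [0.4505, 0.2852, 0.2374]
ft_force: [-1.5, -0.5, 3.7]
position: [0.4506, 0.2852, 0.238]
ft_force: [-1.1, 0.1, 4.1]
position: [0.4505, 0.2852, 0.2395]
ft_force: [-1.4, -0.3, 2.7]
position: [0.4505, 0.2852, 0.2411]
ft_force: [0.4, -0.4, 1.8]
position: [0.4503, 0.2851, 0.2424]
ft_force: [-0.3, -0.6, 1.4]
position: [0.4502, 0.285, 0.2439]
ft_force: [-0.5, -0.4, 0.1]
```

View pics/l.png

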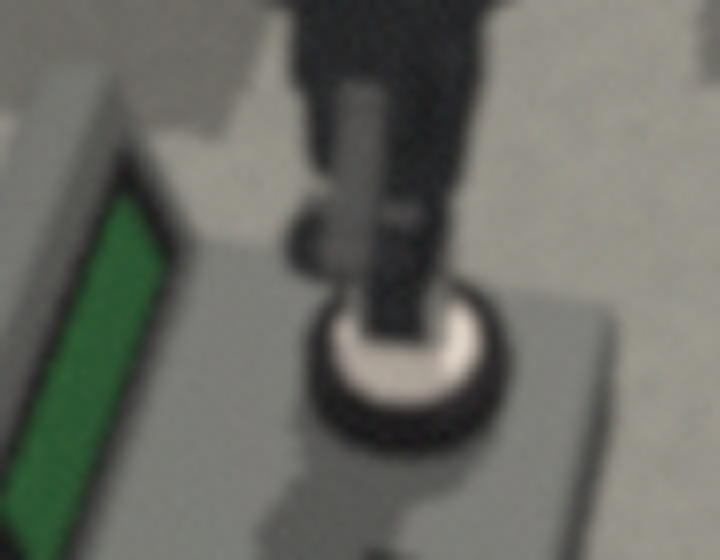

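The tip was centred on the button (crop 405,335). The spring force runs from about z 0.2425 to a hard stop at 0.236, which matches the full 6 mm travel. Raising and checking everything.

```bash
python3 -m crank '{"grip":[1,1,1,1,1,1,1,1],"delta_pos":[[0,-1,0],[0,-3,0],[0,-6,0],[0,-9,0],[-3,-11,3],[-4,-11,6],[-4,-11,8],[-4,-11,8]],"turn":[0,0,0,0,0,0,0,0]}'
python3 - <<'E'
from h import *
from plant import optics
t=optics.capture("top")["img"][:,:,::-1];s=optics.capture("side")["img"][:,:,::-1]
cv2.imwrite("pics/m.png",np.hstack([cv2.resize(t[110:350,120:440],(400,300)),cv2.resize(s[200:400,220:420],(400,300))]))
E
```

```text
time_s: 14.23
position: [0.4101, 0.3681, 0.3561]
tool_rot: [[1.0, 0.003, -0.004], [0.004, 0.004, 1.0], [0.003, -1.0, 0.004]]
ft_force: [0.6, 0.1, 0.0]
gripper_width: -0.0002
```

View pics/m.png

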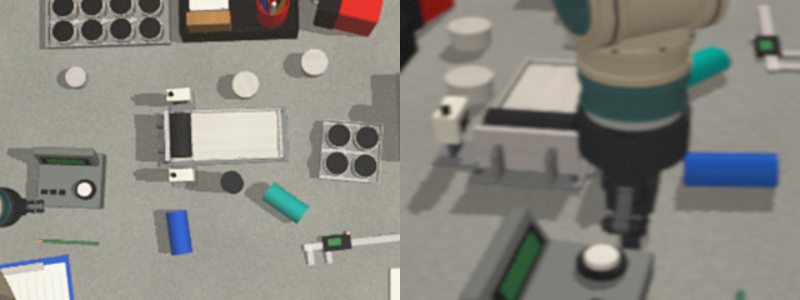

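The top view shows the specimen square in the seat against the stop (180,135), the button up (84,190), the other things where they were, and the arm clear. Handing in.

```bash
python3 -c "
from plant import workorder; print(workorder.job_done())"
```

```text
the job is handed in; nothing more can be done
None
```

The specimen is seated against the end stop and was measured with one full press of the button. I handed the job in at about 14.3 s of the 61 s allowed.

- **Push:** I pushed the specimen up the gutter with two partly open fingertips, with about 1–2 N showing at the wrist. It rolled over the crest and settled in the seat, and a gap showed behind it before I drew the fingers back.
- **Button:** I pressed it with the shut fingertips. It sprang from about z = 0.2425 m (tool height) to a hard stop at 0.236 m, which matches the 6 mm travel. The force peaked at about 33 N at the wrist, more than the button's 5 N, because I pressed on against the stop to be sure it was down. I then let it come up.
- **Last pictures:** The specimen lies square against the stop, the button is up, the loose things in view look unmoved, and the arm touches nothing. I checked the loose things by eye only. spare_b on the balance was outside that last picture, but the arm never went near it.

None of the checks failed. The camera positions agreed to within about 2 mm, except the first top-view estimate of the specimen. That was about 6 mm off along the gutter, so I used its stated start position instead.

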